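# Close the battery neck of a die-cast instrument box

### The arm

A 7-joint arm with a two-finger parallel gripper is mounted at the origin on a cart in front of the work surface, level with it; the furniture and walls round the work are solid. World frame = base frame: x ahead of the robot, y to its left, z up, the work surface at z = 0. Lengths are in m, angles in rad, forces in N, time in s.
With the tool pointing down it reaches from about 0.425 to 0.925 m from the base axis. Payload 6.8 kg.
Tool frame: the origin (TCP) lies at the very end of the fingers, on their centre line; the grasp point (between the pads) lies 19 mm behind it; z points along the fingers, y is the line along which they close (so a half turn about z gives the same grasp; the last joint's range is limited). The gripper opens to 85 mm and grips with 20 to 120 N. Pads are 22 mm wide; open, the fingers measure 114 mm over their backs; the gripper's body (76 mm by 85 mm) begins 54 mm behind the grasp point. The pads swing forward as they close: fully open they stand 13 mm farther back than shut.
Start: joints at [1.021, 0.477, 0.022, 1.555, -0.011, 1.109, -0.083], TCP at [0.289, -0.61, 0.231] pointing down, gripper open.
Joint ranges: [-2.96, 2.96], [-0.34, 2.1], [-1.41, 1.46], [0.24, 2.44], [-1.37, 4.51], [0.17, 1.92], [-2.96, 2.96]. Speed limits (rad/s): [2.39, 2.39, 3.14, 3.14, 3.14, 3.14, 3.14].

### API

Orientations are given as a rotation vector (axis times angle).
In Python, from bench import r gives the robot as it stands.
- The arm moves only by the tool play_rows, never from a script. Its argument "targets" is text: rows parted by semicolons, each of 5 numbers parted by spaces: the closure, from -1 (fully open) to 1 (shut), then the shift along the tool's x, y, z in m, then the turn about the tool's z in rad. In form: gripper dx dy dz spin; .... A call has 1 to 8 rows; each row is the pose to reach, as a shift and turn from the pose commanded when the call began, along the tool's axes at that moment; what a row does not reach only later rows make up. A row lasts 1/12 s, in which the tool goes at most 41.7 mm and 7.16 degrees, less where a joint would pass 70% of its speed; a pose out of reach is approached as far as the arm can. A call with a gripper value outside its range is refused whole. The fingers move at their own pace and stop on an object; "squeeze" is the grip in N (left out, the last holds). Time passes only in rows, so rows that repeat a pose let the fingers close. It gives the time, the measured TCP pose, the force, the opening and the grip force at its end, in the units of the state.
- r.get_obs(): the state, without advancing time (a new reading comes with each control period).
- r.grab_frame(name): name is "scene" or "top"; returns the picture (384x512x3 uint8, red, green, blue); there is no depth.
- r.camera_info(name): a dict with "fov_y" (degrees; the focal length in pixels is half the picture's height over the tangent of half this angle, whatever the lens; pixels are square), "cx", "cy" (the principal point, pixels), "k1" (the pictures are not rectified: a ray, as slopes to the right and down, at radius r is drawn at 1 + k1 r^2 times it, then the intrinsics apply), "position" and "rotation" of the camera in the world. Camera axes: x right, y down, z forward; pixel columns grow to the right and rows downward; lengths in m; the calibration is good to about 2 mm. A picture is of the moment at which its call begins. camera_info takes no time and is no camera call.
- r.hand_in(): hands the job in; it is judged then, once.
The state is a dict: "clock": time; "joints": joint angles; "qvel": joint speeds; "tau": joint torques, N m; "tcp_pos": TCP position; "orientation": TCP orientation; "contact_force": force on the tool from outside, world axes, zero at the start; "moment": the same for the moment, N m; "grip_width": finger opening in m; "gripper_force": force on a finger pad.
Only numpy, scipy, OpenCV 4.12 (cv2) and the standard library are available. Lean on these libraries where they do the work, as an engineer would, in place of code of your own. Each camera call takes 0.05 s, during which the arm holds its last target. There are 200 camera calls.

### The job

Close the back-up battery neck of the small die-cast box: take the knurled cap from the bench, set it squarely over the spring-loaded cell onto the neck and, pressing lightly, turn it backwards (anticlockwise from above) until you feel it drop into the thread, then screw it down clockwise until it is fully home and let go. Go by feel and never force the thread: it should neither be leaned on nor wrenched against its stops. Do not push about or knock over the tape roll, the flux bottle and the old cell standing near.

Things in the scene. Friction and masses are not known exactly. Their poses are not given: they have to be found in the camera images.
- cap: Knurled round black plastic screw cap, 52 mm across, 27 mm tall, about 80 g, standing loose on the bench, open side down, beside the box. Origin: centre of its lower edge; z up through the crown. Inside the skirt (14 mm deep, 44.8 mm bore) four small lugs 90 degrees apart lie at the cap's own +x, +y, -x, -y. Depth of this origin below the rim tells how far the cap is down (see the rim).
- cap_head (a point): Middle of the cap's solid head, on its axis, 20.5 mm above the cap's origin: the place to grip, across the 52 mm (the head spans 14 to 27 mm above the lower edge). A firm grip of 40 N or so is needed: at 20 N the fingers slide on it under the press.
- cap_lugs (a point): Centre of the ring of four lugs, on the cap's axis, 2.5 mm above its lower edge. Each lug is 3 mm high, 4.5 mm long, 3.6 mm proud of the bore; 37.6 mm clear between opposite lugs.
- unit: Grey die-cast box, 84 mm (x) by 110 mm (y) by 46 mm high, fixed to the bench; a steel threaded neck stands upright in the middle of its lid, the end of a back-up cell sticking out of it. Origin: centre of its underside, on the bench. Neck: 36 mm core, 43 mm over the thread, 50 mm flange 3 mm thick, rim 20.2 mm above the lid, 2.5 mm lead-in cone at the top.
- neck_mouth (a point): Centre of the neck's rim, on its axis, 66.2 mm above the bench; z up. Height of the cap's origin relative to it: about -4 mm with the lugs on the stop ribs or at the ridges' starts, -4 to -8 mm along the ridges, -10 to -11 mm just dropped into the thread (while pressed), -13.2 mm home (-14 mm while pressed).
- thread (a point): Centre of the thread, on the neck's axis, 12 mm below the rim. Right-handed, four starts 90 degrees apart: each a ridge 2.5 mm thick and 56 degrees long that sinks 4 mm clockwise and ends at an upright 10 degree stop rib; lugs (13 degrees wide) enter only in the 24 degree gap between a rib and the next ridge. Where the starts point varies from box to box and no reading tells it.
- neck_foot (a point): Foot of the neck on the lid, on its axis, 46 mm above the bench. How it feels: set on at chance, lugs ride on ridges or ribs; clockwise from a ridge jams at its rib; anticlockwise (80 degrees at most) they climb up to 4 mm, then fall about 6 mm into the gaps, soon stopped by the ribs. From there 50 to 67 degrees clockwise draws the cap 3 mm down to the end stop: home. It is self-locking.
- cell (a joint): How far the cell is pressed in, m: 0 free, its end 12.8 mm above the rim; 3 mm with the cap on the ridges, 12 mm home. Spring 0.7 N/mm: 2 to 3 N, then 8.4 N; it lifts a cap not yet screwed in. Press down with 4 to 10 N besides. The thread is spoilt if the contact force between cap and box, press and turning together, passes 60 N: a turning moment over 0.5 N m is too much.
- reel_tape: Bystander: roll of black tape lying flat, 63 mm across, 19 mm high, loose, on the other side of the box from the cap. Origin: centre of its underside.
- flux_bottle: Bystander: small flux bottle with a black cap, 30 mm across, 68 mm tall, standing loose behind the box. Origin: centre of its underside.
- old_cell: Bystander: the old AA cell, 14 mm across, 50 mm tall, standing on end behind the box. Origin: centre of its underside.
There are look-alikes about, which are no part of the job. Leave any orange look-alike of the cap alone.

How it is judged:
On the way:
1. the cap has dropped into the thread starts, not yet screwed down (z of cap in the frame of neck_mouth between -0.0122 and -0.009 m and horizontal distance between cap and neck_mouth below 0.003 m), for 0.1 s.
At the end, for the whole second after the job is handed in: The cap is screwed home on the neck and released: its lower edge at least 12.4 mm below the rim (home is 13.2 mm), its axis within 2 mm of the neck's and within 0.06 rad of upright, at rest (z of cap in the frame of neck_mouth below -0.0124 m and horizontal distance between cap and neck_mouth below 0.002 m and angle between cap's own z axis and vertical below 0.06 rad and linear speed of cap below 0.01 m/s); the robot touches nothing.
It fails at once if the thread is forced: contact force between cap and box over 60 N (contact force between cap and unit above 60 N).
It fails at once if the tape roll is pushed more than 20 mm or tipped over (distance of reel_tape from where it was at the start of the episode above 0.02 m or angle between reel_tape's own z axis and vertical above 0.5 rad).
It fails at once if the flux bottle is pushed more than 20 mm or tipped over (distance of flux_bottle from where it was at the start of the episode above 0.02 m or angle between flux_bottle's own z axis and vertical above 0.5 rad).
It fails at once if the old cell is pushed more than 20 mm or tipped over (distance of old_cell from where it was at the start of the episode above 0.02 m or angle between old_cell's own z axis and vertical above 0.5 rad).
It also fails if it takes over 72 s, if anything falls off the work surface, if the arm or the gripper's body presses on something with over 40 N, if the wrist force passes 120 N, or if a joint passes its speed limit or range.

## Working session

There is one attempt and no reset: what is moved stays moved. The work goes in short steps, Python scripts to look and compute and a tool call to move; the robot and the scene stay as the last step left them, time stands still between calls to the robot, and variables do not carry over. Pictures are saved under pics/ and viewed, at most 10 in all, crops included, and the job is handed in when it is done.

Besides the shell and the picture viewer there is one more tool, called after "Emit:" as a command line: name --argument value ..., lists and objects as JSON in quotes. play_rows: Moves the arm, as the interface text tells. Its arguments: {"type":"object","properties":{"targets":{"type":"string"},"squeeze":{"type":"number"}},"required":["targets"]}

```bash
mkdir -p pics; ls; python3 - <<'E'
from bench import r
import cv2
for n in("scene","top"):
    print(n,r.camera_info(n)); cv2.imwrite(f"pics/{n}0.png",cv2.cvtColor(r.grab_frame(n),cv2.COLOR_RGB2BGR))
print(r.get_obs())
E
```

```text
pics
scene {'fov_y': 43.35808633663664, 'cx': 256.63057972532283, 'cy': 185.1649113282464, 'k1': -0.15760568843428943, 'position': array([0.02283053, 0.07447324, 0.63405888]), 'rotation': array([-1.3049379 ,  2.13350353, -0.96380623])}
top {'fov_y': 49.514677564090164, 'cx': 252.88911648351717, 'cy': 191.6433583534723, 'k1': 0.02258824421072763, 'position': array([ 0.50354362, -0.20501295,  0.92318915]), 'rotation': array([-2.17911611,  2.13838644, -0.13753833])}
{'clock': 0.1, 'joints': array([ 1.02092092,  0.47775686,  0.02231685,  1.55634117, -0.01150433,
        1.1093244 , -0.08311317]), 'qvel': array([ 0.00011597, -0.00225339,  0.00096333, -0.0031927 , -0.00127257,
       -0.00033824,  0.00173011]), 'tau': array([ 4.17758900e-03, -5.97759247e+01,  1.61330581e+00, -2.81955940e+01,
        1.27351354e-02,  5.02491122e-03, -2.87786179e-06]), 'tcp_pos': array([ 0.28836722, -0.60970518,  0.23040083]), 'orientation': array([-3.06365913e+00, -6.87994865e-01,  7.52150968e-04]), 'contact_force': array([-0.63568415, -0.1967881 ,  0.35149961]), 'moment': array([-0.0167419 , -0.01431783, -0.02563171]), 'gripper_force': 0.0, 'grip_width': 0.08556861789423091}
```

View pics/scene0.png

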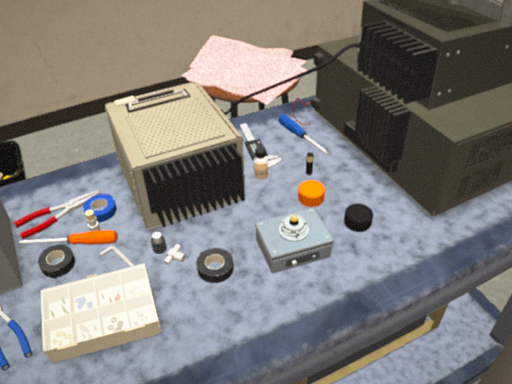

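View pics/top0.png

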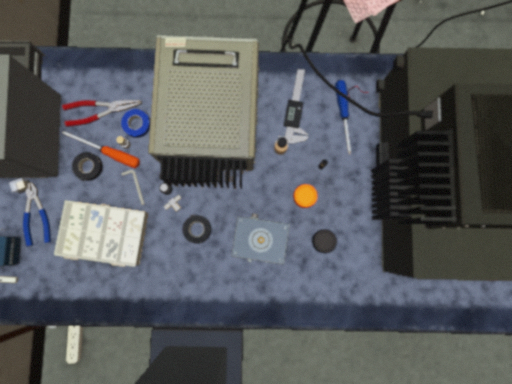

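```bash
cat > h.py <<'E'
import numpy as np,cv2
from bench import r
from scipy.spatial.transform import Rotation as R
def cam(n):
    c=r.camera_info(n);f=192/np.tan(np.radians(c['fov_y']/2))
    return c,f,R.from_rotvec(c['rotation']).as_matrix()
def ray(n,u,v):
    c,f,M=cam(n);d=np.array([(u-c['cx'])/f,(v-c['cy'])/f]);s=d.copy()
    for _ in range(20): s=d/(1+c['k1']*(s@s))
    return c['position'],M@np.array([*s,1])
def onz(n,u,v,z):
    p,d=ray(n,u,v);return p+d*(z-p[2])/d[2]
def proj(n,P):
    c,f,M=cam(n);q=M.T@(np.asarray(P)-c['position']);s=q[:2]/q[2];s=s*(1+c['k1']*(s@s));return s*f+[c['cx'],c['cy']]
def tri(a,b):
    p,d=ray("scene",*a);q,e=ray("top",*b)
    t=np.linalg.lstsq(np.c_[d,-e],q-p,rcond=None)[0];A=p+d*t[0];B=q+e*t[1];return (A+B)/2,np.linalg.norm(A-B)
E
python3 - <<'E'
from h import *
s=cv2.imread('pics/scene0.png');t=cv2.imread('pics/top0.png')
a=cv2.resize(s[145:285,245:385],(560,560),interpolation=cv2.INTER_CUBIC)
b=cv2.resize(t[170:275,225:345],None,fx=5,fy=5,interpolation=cv2.INTER_CUBIC)
cv2.imwrite('pics/cs.png',a);cv2.imwrite('pics/ct.png',b)
for n,im,(u,v) in(('top',t,(324,241)),('scene',s,(359,217))):
    m=(im.max(2)<60).astype(np.uint8);_,L,st,C=cv2.connectedComponentsWithStats(m)
    k=L[v,u];print(n,st[k],C[k],onz(n,*C[k],.0135),onz(n,*C[k],.027))
for z in (.0662,.079): print(onz('top',261,240,z))
E
```

```text
top [     0      0    512    384 156725] [247.78569469 192.87137981] [ 0.61405993 -0.19569113  0.0135    ] [ 0.61241984 -0.19582947  0.027     ]
scene [345 205  27  26 587] [357.94548552 217.44122658] [ 0.50892305 -0.35993054  0.0135    ] [ 0.49834831 -0.35048026  0.027     ]
[ 0.51114067 -0.22519375  0.0662    ]
[ 0.5110272  -0.22489233  0.079     ]
```

View pics/cs.png

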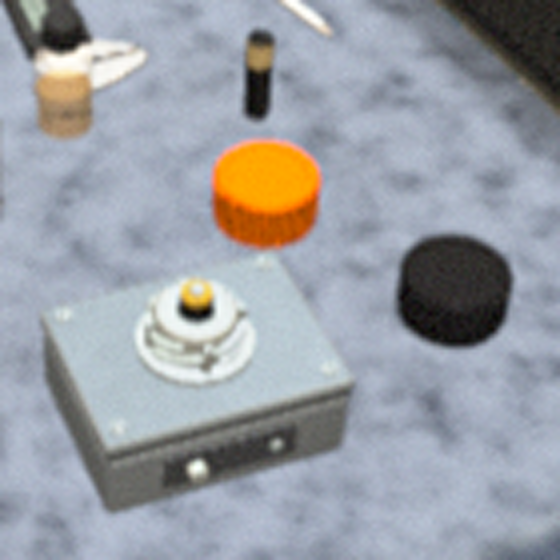

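View pics/ct.png

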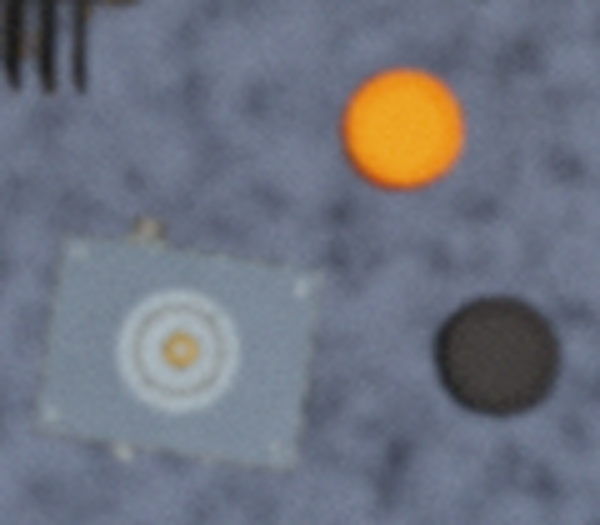

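Candidates: black solid cap at scene (359,217) and top (324,241). The orange look-alike is at scene (312,194), and the black tape rolls, which have holes, are at scene (215,265) and (56,260). I choose the black one: the crop shows a solid, knurled black cap to the right of the box. The neck's cell tip is at top (261,240).

```bash
python3 - <<'E'
from h import *
t=cv2.imread('pics/top0.png')
def cen(m,off,n,z):
    _,L,st,C=cv2.connectedComponentsWithStats(m.astype(np.uint8));k=1+np.argmax(st[1:,4]);c=C[k]+off
    print(st[k],c,onz(n,*c,z).round(4));return c
T=t[215:268,295:352].astype(int)
for th in(80,90):cen((T[...,0]<th)&(T.max(2)<th+5),(295,215),'top',.02)
# cell tip: yellowish
T=t[225:255,245:280].astype(int);c=cen((T[...,2]-T[...,0])>10,(245,225),'top',.079)
# flange: bright disc edge
g=cv2.cvtColor(t,cv2.COLOR_BGR2GRAY)
for th in(140,150,160):
  m=(g[222:258,242:281]>th).astype(np.uint8);cs=max(cv2.findContours(m,0,1)[0],key=cv2.contourArea)
  e=cv2.fitEllipse(cv2.convexHull(cs));p=np.array(e[0])+(242,222);print(th,p,e[1],onz('top',*p,.049))
  e=cv2.minEnclosingCircle(cs);p=np.array(e[0])+(242,222);print(p,e[1],onz('top',*p,.049))
s=cv2.imread('pics/scene0.png')[200:235,275:315].astype(int);m=(s[...,2]-s[...,0])>50
_,L,st,C=cv2.connectedComponentsWithStats(m.astype(np.uint8));k=1+np.argmax(st[1:,4]);q=C[k]+(275,200);print(q,onz('scene',*q,.079),tri(q,c))
o=r.get_obs();print(R.from_rotvec(o['orientation']).as_matrix().round(3))
E
```

```text
[ 17  15  25  23 449] [323.78619154 240.8596882 ] [ 0.5123 -0.3615  0.02  ]
[ 17  14  25  24 476] [324.00210084 240.83823529] [ 0.5124 -0.362   0.02  ]
[12 11  8  8 48] [260.54166667 239.60416667] [ 0.5118 -0.224   0.079 ]
140 [260.35323143 240.0407238 ] (26.004220962524414, 26.26183319091797) [ 0.51118359 -0.22425159  0.049     ]
[260.46153831 240.        ] 13.231093406677246 [ 0.51127211 -0.22447604  0.049     ]
150 [260.21372604 239.81931114] (24.309799194335938, 24.52462387084961) [ 0.51163647 -0.22395323  0.049     ]
[260.22023773 239.88095284] 12.320846557617188 [ 0.51150912 -0.22396889  0.049     ]
160 [260.1951046  239.54192352] (14.64830493927002, 15.420526504516602) [ 0.51221002 -0.22390502  0.049     ]
[260.08241844 239.47802162] 7.762655735015869 [ 0.51233793 -0.22366786  0.049     ]
[307.58064516 202.61290323] [ 0.52734522 -0.2595426   0.079     ] (array([ 0.50568827, -0.23231805,  0.10908405]), np.float64(0.021493687713321864))
[[ 0.904  0.428 -0.001]
 [ 0.428 -0.904  0.001]
 [-0.    -0.002 -1.   ]]
```

Emit:
play_rows --targets "-1 0.1066 -0.225 0 0;-1 0.1066 -0.225 0 0;-1 0.1066 -0.225 0 0;-1 0.1066 -0.225 0 0;-1 0.1066 -0.225 0 0;-1 0.1066 -0.225 0 0;-1 0.1066 -0.225 0 0;-1 0.1066 -0.225 0 0" --squeeze 40

```text
clock: 0.77
tcp_pos: [0.2888, -0.3592, 0.2313]
orientation: [-3.064, -0.694, 0.0]
contact_force: [-0.8, -0.3, 0.1]
grip_width: 0.0852
gripper_force: 0.0
```

Emit:
play_rows --targets "-1 0.202 0.0956 0 0;-1 0.202 0.0956 0 0;-1 0.202 0.0956 0 0;-1 0.202 0.0956 0 0;-1 0.202 0.0956 0 0;-1 0.202 0.0956 0 0;-1 0.202 0.0956 0 0;-1 0.202 0.0956 0 0"

```text
clock: 1.43
tcp_pos: [0.5126, -0.3622, 0.2302]
orientation: [-3.065, -0.688, 0.002]
contact_force: [-0.4, -0.4, -0.2]
grip_width: 0.0857
gripper_force: 0.0
```

Emit:
play_rows --targets "-1 0 0 0.04 0;-1 0 0 0.08 0;-1 0 0 0.12 0;-1 0 0 0.16 0;-1 0 0 0.19 0;-1 0 0 0.21 0;-1 0 0 0.229 0;-1 0 0 0.229 0"

```text
clock: 2.1
tcp_pos: [0.5077, -0.3615, -0.0015]
orientation: [-3.062, -0.684, 0.01]
contact_force: [-1.3, 0.6, -0.2]
grip_width: 0.0852
gripper_force: 0.0
```

Emit:
play_rows --targets "0.5 0 0 0 0;0.5 0 0 0 0;0.5 0 0 0 0;0.5 0 0 0 0;0.5 0 0 0 0;0.5 0 0 0 0;0.5 0 0 0 0;0.5 0 0 0 0" --squeeze 20

```text
clock: 2.77
tcp_pos: [0.513, -0.3626, 0.0043]
orientation: [3.063, 0.687, 0.003]
contact_force: [-2.5, -0.2, 7.5]
grip_width: 0.0513
gripper_force: 21.3
```

Emit:
play_rows --targets "-1 0 0 -0.002 0;-1 0 0 -0.002 0;-1 0 0 -0.002 0;-1 0 0 -0.002 0.1;-1 0 0 -0.002 0.22;-1 0 0 -0.002 0.34;-1 0 0 -0.002 0.46;-1 0 0 -0.002 0.58"

```text
clock: 3.43
tcp_pos: [0.5123, -0.361, 0.0042]
orientation: [-3.133, 0.226, 0.0]
contact_force: [-0.4, 0.5, 0.8]
grip_width: 0.0858
gripper_force: 0.0
```

Emit:
play_rows --targets "-1 0 0 0 0.12;-1 0 0 0 0.24;-1 0 0 0 0.36;-1 0 0 0 0.48;-1 0 0 0 0.6;-1 0 0 0 0.72;-1 0 0 0 0.84;-1 0 0 0 0.96"

```text
clock: 4.1
tcp_pos: [0.5124, -0.3609, 0.0042]
orientation: [-2.675, 1.647, 0.0]
contact_force: [0.9, 0.1, 0.2]
grip_width: 0.0852
gripper_force: 0.0
```

Emit:
play_rows --targets "0.5 0 0 0 0;0.5 0 0 0 0;0.5 0 0 0 0;0.5 0 0 0 0;0.5 0 0 0 0;0.5 0 0 0 0;0.5 0 0 0 0;0.5 0 0 0 0" --squeeze 20

```text
clock: 4.77
tcp_pos: [0.5124, -0.3612, 0.0044]
orientation: [-2.68, 1.639, -0.0]
contact_force: [-0.6, 1.0, 2.8]
grip_width: 0.0515
gripper_force: 21.3
```

```bash
python3 - <<'E'
from h import *
o=r.get_obs();print(o);print(R.from_rotvec(o['orientation']).as_matrix().round(3))
E
```

```text
{'clock': 4.7667, 'joints': array([ 0.30601479,  0.69955824,  0.28721983,  1.83439793, -0.30631422,
        0.65081694, -1.89383317]), 'qvel': array([-6.70921455e-04,  1.62707873e-03, -6.83316314e-05, -2.27401970e-03,
       -5.42547762e-04,  7.59226587e-04, -1.20672269e-03]), 'tau': array([ 6.02592118e-01, -5.93643701e+01,  7.64240563e+00, -1.78813756e+01,
        1.16212454e-01, -2.40404662e-01, -3.49870592e-02]), 'tcp_pos': array([ 0.51239944, -0.36123335,  0.0044283 ]), 'orientation': array([-2.67984103e+00,  1.63896718e+00, -2.51375362e-04]), 'contact_force': array([-0.57484867,  0.98788164,  2.82732161]), 'moment': array([0.17014072, 0.01411681, 0.00313267]), 'gripper_force': 21.26231841277331, 'grip_width': 0.05146108467176371}
[[ 0.456 -0.89   0.   ]
 [-0.89  -0.456  0.   ]
 [-0.    -0.    -1.   ]]
```

Emit:
play_rows --targets "0.5 0 0 0 0;0.5 0 0 0 0;0.5 0 0 0 0;0.5 0 0 -0.02 0;0.5 0 0 -0.05 0;0.5 0 0 -0.09 0;0.5 0 0 -0.11 0;0.5 0 0 -0.11 0" --squeeze 45

```text
clock: 5.43
tcp_pos: [0.5146, -0.3637, 0.1192]
orientation: [2.679, -1.641, 0.013]
contact_force: [0.1, -0.7, -0.8]
grip_width: 0.0509
gripper_force: 47.4
```

```bash
python3 - <<'E'
from h import *
f=cv2.cvtColor(r.grab_frame('scene'),cv2.COLOR_RGB2BGR);cv2.imwrite('pics/s1.png',f)
u,v=proj('scene',[.5124,-.361,.12]).astype(int);print(u,v)
cv2.imwrite('pics/s1c.png',cv2.resize(f[v-60:v+60,u-70:u+70],None,fx=5,fy=5,interpolation=cv2.INTER_CUBIC))
o=r.get_obs();print(o['tcp_pos'],o['contact_force'],o['moment'],o['gripper_force'],o['grip_width'])
for z in(.11,.137,.1308):print(z,proj('scene',[.5124,-.361,z])-[u-70,v-60])
E
```

```text
364 171
[ 0.5134492  -0.36252609  0.11657261] [ 0.05582975  0.23603407 -1.56121397] [0.01907657 0.05440187 0.01083608] 47.38574424292892 0.05071116348472813
0.11 [69.73505858 64.55465735]
0.137 [71.65697349 52.0943018 ]
0.1308 [71.21057834 55.0019895 ]
```

View pics/s1c.png

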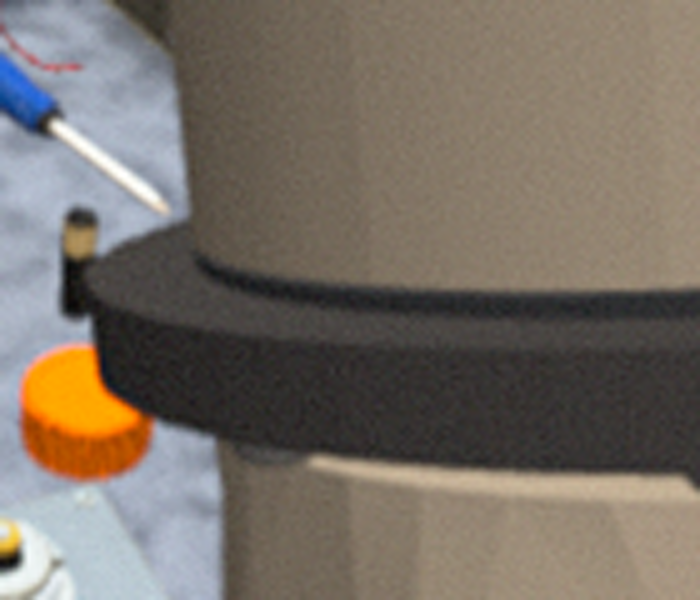

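Emit:
play_rows --targets "0.5 -0.0305 -0.0155 0 0;0.5 -0.061 -0.031 0 0;0.5 -0.0915 -0.0464 0 0;0.5 -0.1222 -0.0619 0 0;0.5 -0.1222 -0.0619 0 0;0.5 -0.1222 -0.0619 0 0;0.5 -0.1222 -0.0619 0 0;0.5 -0.1222 -0.0619 0 0"

```text
clock: 6.15
tcp_pos: [0.5111, -0.2257, 0.1136]
orientation: [2.677, -1.641, -0.001]
contact_force: [0.6, -0.5, -0.5]
grip_width: 0.0505
gripper_force: 47.4
```

Emit:
play_rows --targets "0.5 0 0 0.01 0;0.5 0 0 0.02 0;0.5 0 0 0.03 0;0.5 0 0 0.035 0;0.5 0 0 0.035 0;0.5 0 0 0.035 0;0.5 0 0 0.035 0;0.5 0 0 0.035 0"

```text
clock: 6.82
tcp_pos: [0.5121, -0.2245, 0.0797]
orientation: [-2.679, 1.64, -0.001]
contact_force: [0.4, 0.1, -1.7]
grip_width: 0.0508
gripper_force: 47.4
```

```bash
cat > o.py <<'E'
from h import *
o=r.get_obs();M=R.from_rotvec(o['orientation']).as_matrix()
print(o['clock'],o['tcp_pos'].round(5),'F',o['contact_force'].round(2),'M',o['moment'].round(3),o['gripper_force'].round(1),o['grip_width'].round(4),'j7',o['joints'][6].round(3),'yaw',np.degrees(np.arctan2(M[1,0],M[0,0])).round(2),'tilt',M[:2,2].round(4))
e=np.array([.5117,-.2240,0])-o['tcp_pos'];print('to neck in tool',(M.T@e).round(4)[:2],'captip rel rim',round((o['tcp_pos'][2]-.0044-.0662)*1e3,2))
E
python3 o.py
```

```text
Traceback (most recent call last):
  File "o.py", line 3, in <module>
    print(o['clock'],o['tcp_pos'].round(5),'F',o['contact_force'].round(2),'M',o['moment'].round(3),o['gripper_force'].round(1),o['grip_width'].round(4),'j7',o['joints'][6].round(3),'yaw',np.degrees(np.arctan2(M[1,0],M[0,0])).round(2),'tilt',M[:2,2].round(4))
                                                                                                    ^^^^^^^^^^^^^^^^^^^^^^^^
AttributeError: 'float' object has no attribute 'round'
```

```bash
sed -i "s/o\['gripper_force'\].round(1),o\['grip_width'\].round(4)/round(o['gripper_force'],1),round(o['grip_width'],4)/" o.py; python3 o.py
```

```text
6.8167 [ 0.51215 -0.22445  0.07972] F [ 0.42  0.12 -1.69] M [ 0.053  0.033 -0.019] 47.4 0.0508 j7 -2.145 yaw -62.93 tilt [ 0.0009 -0.0002]
to neck in tool [-0.0007  0.0002] captip rel rim 9.12
```

Emit:
play_rows --targets "0.5 -0.0002 0 0.004 0;0.5 -0.0002 0 0.008 0;0.5 -0.0002 0 0.01 0;0.5 -0.0002 0 0.01 0;0.5 -0.0002 0 0.01 0"

```text
clock: 7.23
tcp_pos: [0.5115, -0.224, 0.0691]
orientation: [2.68, -1.64, -0.001]
contact_force: [-0.5, 0.1, -1.4]
grip_width: 0.0506
gripper_force: 47.4
```

```bash
python3 o.py
```

```text
7.2333 [ 0.51153 -0.22405  0.06913] F [-0.47  0.06 -1.35] M [0.008 0.036 0.029] 47.4 0.0506 j7 -2.138 yaw -62.92 tilt [-0.0004  0.0001]
to neck in tool [ 0.0001 -0.0002] captip rel rim -1.47
```

Emit:
play_rows --targets "0.5 0 0 0.001 0;0.5 0 0 0.002 0;0.5 0 0 0.003 0;0.5 0 0 0.003 0;0.5 0 0 0.003 0"

```text
clock: 7.65
tcp_pos: [0.5115, -0.2238, 0.0662]
orientation: [-2.68, 1.639, 0.001]
contact_force: [-0.7, 1.3, 0.3]
grip_width: 0.0507
gripper_force: 47.7
```

```bash
python3 o.py
```

```text
7.65 [ 0.51153 -0.2238   0.06623] F [-0.67  1.26  0.26] M [0.242 0.125 0.019] 47.7 0.0507 j7 -2.137 yaw -62.91 tilt [-0.0003  0.0004]
to neck in tool [ 0.0003 -0.0001] captip rel rim -4.37
```

Emit:
play_rows --targets "0.5 0 0 0.0005 0;0.5 0 0 0.001 0;0.5 0 0 0.0015 0;0.5 0 0 0.0015 0;0.5 0 0 0.0015 0"

```text
clock: 8.07
tcp_pos: [0.5116, -0.2238, 0.065]
orientation: [-2.68, 1.639, 0.001]
contact_force: [-1.8, 1.4, 4.8]
grip_width: 0.0502
gripper_force: 48.2
```

```bash
python3 o.py
```

```text
8.0667 [ 0.51156 -0.22384  0.06499] F [-1.77  1.42  4.8 ] M [ 0.582  0.617 -0.045] 48.2 0.0502 j7 -2.136 yaw -62.92 tilt [-0.0002  0.0005]
to neck in tool [ 0.0002 -0.    ] captip rel rim -5.61
```

Emit:
play_rows --targets "0.5 0 0 0.0005 0;0.5 0 0 0.0005 0;0.5 0 0 0.0005 0;0.5 0 0 0.0005 0"

```text
clock: 8.4
tcp_pos: [0.5116, -0.2238, 0.0648]
orientation: [-2.679, 1.639, 0.001]
contact_force: [-3.8, 2.6, 8.7]
grip_width: 0.0506
gripper_force: 48.5
```

```bash
python3 o.py
```

```text
8.4 [ 0.51155 -0.22384  0.06482] F [-3.81  2.64  8.67] M [0.597 0.877 0.002] 48.5 0.0506 j7 -2.135 yaw -62.92 tilt [-0.0002  0.0007]
to neck in tool [ 0.0003 -0.    ] captip rel rim -5.78
```

Emit:
play_rows --targets "0.5 -0.0003 0.0002 -0.00013 -0.035;0.5 -0.0003 0.0002 -0.00026 -0.07;0.5 -0.0003 0.0002 -0.0004 -0.105;0.5 -0.0003 0.0002 -0.00053 -0.14;0.5 -0.0003 0.0002 -0.00053 -0.14"

```text
clock: 8.82
tcp_pos: [0.5112, -0.2237, 0.0653]
orientation: [-2.789, 1.446, 0.001]
contact_force: [-2.9, 2.4, 7.6]
grip_width: 0.0505
gripper_force: 48.3
```

```bash
python3 o.py
```

```text
8.8167 [ 0.51124 -0.22375  0.06532] F [-2.89  2.36  7.55] M [ 0.573  0.8   -0.026] 48.3 0.0505 j7 -2.022 yaw -54.81 tilt [-0.0001  0.0006]
to neck in tool [ 0.0005 -0.0002] captip rel rim -5.28
```

Emit:
play_rows --targets "0.5 0 0 -0.00013 -0.035;0.5 0 0 -0.00026 -0.07;0.5 0 0 -0.0004 -0.105;0.5 0 0 -0.00053 -0.14;0.5 0 0 -0.00053 -0.14"

```text
clock: 9.23
tcp_pos: [0.5111, -0.2239, 0.0658]
orientation: [-2.883, 1.247, 0.001]
contact_force: [-4.1, 2.9, 7.8]
grip_width: 0.0507
gripper_force: 48.3
```

```bash
python3 o.py
```

```text
9.2333 [ 0.51113 -0.22393  0.06584] F [-4.12  2.87  7.77] M [0.43  0.804 0.005] 48.3 0.0507 j7 -1.91 yaw -46.8 tilt [-0.0002  0.0004]
to neck in tool [ 0.0005 -0.0004] captip rel rim -4.76
```

Emit:
play_rows --targets "0.5 0 0 -0.00013 -0.035;0.5 0 0 -0.00026 -0.07;0.5 0 0 -0.0004 -0.105;0.5 0 0 -0.0004 -0.105"

```text
clock: 9.57
tcp_pos: [0.5112, -0.224, 0.0662]
orientation: [-2.944, 1.094, 0.0]
contact_force: [-2.7, 2.7, 7.6]
grip_width: 0.0505
gripper_force: 48.2
```

```bash
python3 o.py
```

```text
9.5667 [ 0.51116 -0.22397  0.06621] F [-2.75  2.69  7.58] M [ 0.435  0.752 -0.062] 48.2 0.0505 j7 -1.826 yaw -40.78 tilt [-0.0001  0.0003]
to neck in tool [ 0.0004 -0.0003] captip rel rim -4.39
```

Emit:
play_rows --targets "0.5 0 0 -0.00013 -0.035;0.5 0 0 -0.00026 -0.07;0.5 0 0 -0.0003 -0.105;0.5 0 0 -0.0003 -0.105"

```text
clock: 9.9
tcp_pos: [0.5114, -0.2238, 0.0664]
orientation: [-2.998, 0.939, -0.0]
contact_force: [-2.1, 1.7, 5.3]
grip_width: 0.0506
gripper_force: 48.0
```

```bash
python3 o.py
```

```text
9.9 [ 0.5114  -0.22384  0.06637] F [-2.14  1.7   5.34] M [ 0.533  0.475 -0.035] 48.0 0.0506 j7 -1.741 yaw -34.77 tilt [0.0003 0.0003]
to neck in tool [ 0.0003 -0.    ] captip rel rim -4.23
```

Emit:
play_rows --targets "0.5 0 0 0 -0.035;0.5 0 0 0 -0.07;0.5 0 0 0 -0.07"

```text
clock: 10.15
tcp_pos: [0.5115, -0.2236, 0.0662]
orientation: [-3.028, 0.834, -0.0]
contact_force: [-0.6, 2.3, 4.7]
grip_width: 0.0508
gripper_force: 48.0
```

```bash
python3 o.py
```

```text
10.15 [ 0.51151 -0.22363  0.06625] F [-0.62  2.35  4.74] M [ 0.673  0.445 -0.033] 48.0 0.0508 j7 -1.685 yaw -30.8 tilt [0.0003 0.0005]
to neck in tool [0.0004 0.0003] captip rel rim -4.35
```

Emit:
play_rows --targets "0.5 0 0 0.0002 -0.03;0.5 0 0 0.0002 -0.06;0.5 0 0 0.0002 -0.06"

```text
clock: 10.4
tcp_pos: [0.5112, -0.2238, 0.0656]
orientation: [-3.053, 0.742, 0.001]
contact_force: [-0.9, 1.9, 2.2]
grip_width: 0.0504
gripper_force: 47.7
```

```bash
python3 o.py
```

```text
10.4 [ 0.51116 -0.22384  0.06562] F [-0.94  1.95  2.23] M [ 0.508  0.243 -0.013] 47.7 0.0504 j7 -1.636 yaw -27.31 tilt [-0.0004  0.0002]
to neck in tool [ 0.0006 -0.0001] captip rel rim -4.98
```

Emit:
play_rows --targets "0.5 0 0 0.0002 -0.03;0.5 0 0 0.0002 -0.06;0.5 0 0 0.0002 -0.06"

```text
clock: 10.65
tcp_pos: [0.511, -0.224, 0.0655]
orientation: [-3.074, 0.649, 0.001]
contact_force: [-1.5, 1.7, 1.4]
grip_width: 0.0507
gripper_force: 47.6
```

```bash
python3 o.py
```

```text
10.65 [ 0.51105 -0.22397  0.06545] F [-1.51  1.69  1.42] M [ 0.442  0.355 -0.055] 47.6 0.0507 j7 -1.587 yaw -23.85 tilt [-0.0005  0.0001]
to neck in tool [ 0.0006 -0.0002] captip rel rim -5.15
```

Emit:
play_rows --targets "0.5 0 0 0.0005 0;0.5 0 0 0.001 0;0.5 0 0 0.0015 0;0.5 0 0 0.0015 0"

```text
clock: 10.98
tcp_pos: [0.5111, -0.224, 0.0641]
orientation: [3.073, -0.653, -0.001]
contact_force: [-3.2, 2.8, 3.6]
grip_width: 0.0505
gripper_force: 47.9
```

```bash
python3 o.py
```

```text
10.9833 [ 0.51113 -0.22399  0.06414] F [-3.24  2.83  3.61] M [0.48  0.695 0.016] 47.9 0.0505 j7 -1.588 yaw -23.98 tilt [-0.0004  0.    ]
to neck in tool [ 0.0005 -0.0002] captip rel rim -6.46
```

Emit:
play_rows --targets "0.5 -0.0003 -0.0001 0.0005 0;0.5 -0.0003 -0.0001 0.001 0;0.5 -0.0003 -0.0001 0.0015 0;0.5 -0.0003 -0.0001 0.0015 0"

```text
clock: 11.32
tcp_pos: [0.511, -0.224, 0.0627]
orientation: [3.073, -0.653, 0.0]
contact_force: [-4.1, 2.2, 5.3]
grip_width: 0.0506
gripper_force: 48.0
```

```bash
python3 o.py
```

```text
11.3167 [ 0.51105 -0.22401  0.06274] F [-4.11  2.22  5.26] M [ 0.346  0.786 -0.027] 48.0 0.0506 j7 -1.588 yaw -23.98 tilt [ 0.     -0.0003]
to neck in tool [ 0.0006 -0.0003] captip rel rim -7.86
```

Emit:
play_rows --targets "0.5 0 0 0.0005 0;0.5 0 0 0.001 0;0.5 0 0 0.0015 0;0.5 0 0 0.0015 0"

```text
clock: 11.65
tcp_pos: [0.5111, -0.224, 0.0614]
orientation: [3.073, -0.652, 0.0]
contact_force: [-3.4, 1.5, 6.7]
grip_width: 0.0504
gripper_force: 48.1
```

```bash
python3 o.py
```

```text
11.65 [ 0.5111  -0.22398  0.06137] F [-3.4   1.52  6.74] M [ 0.397  0.821 -0.027] 48.1 0.0504 j7 -1.587 yaw -23.98 tilt [ 0.0001 -0.0002]
to neck in tool [ 0.0005 -0.0002] captip rel rim -9.23
```

Emit:
play_rows --targets "0.5 -0.0002 0 0.0004 0;0.5 -0.0002 0 0.0008 0;0.5 -0.0002 0 0.0012 0;0.5 -0.0002 0 0.0012 0;0.5 -0.0002 0 0.0012 0"

```text
clock: 12.07
tcp_pos: [0.5111, -0.224, 0.0606]
orientation: [3.073, -0.653, 0.001]
contact_force: [-4.3, 2.3, 10.5]
grip_width: 0.0504
gripper_force: 48.6
```

```bash
python3 o.py
```

```text
12.0667 [ 0.51112 -0.22402  0.06065] F [-4.34  2.33 10.51] M [0.485 1.057 0.045] 48.6 0.0504 j7 -1.587 yaw -23.98 tilt [ 0.0006 -0.0003]
to neck in tool [ 0.0005 -0.0003] captip rel rim -9.95
```

Emit:
play_rows --targets "0.5 0 0 0 0.035;0.5 0 0 0.0001 0.07;0.5 0 0 0.0002 0.105;0.5 0 0 0.0003 0.14;0.5 0 0 0.0003 0.14"

```text
clock: 12.48
tcp_pos: [0.5109, -0.2242, 0.0601]
orientation: [3.019, -0.869, 0.0]
contact_force: [-4.6, 0.9, 7.4]
grip_width: 0.0507
gripper_force: 48.3
```

```bash
python3 o.py
```

```text
12.4833 [ 0.51087 -0.22421  0.06006] F [-4.56  0.9   7.36] M [ 0.247  0.944 -0.044] 48.3 0.0507 j7 -1.701 yaw -32.11 tilt [ 0.0001 -0.0007]
to neck in tool [ 0.0006 -0.0006] captip rel rim -10.54
```

Drawing down at a low moment, so I'll keep going.

Emit:
play_rows --targets "0.5 -0.0001 0.0002 0.00015 0.035;0.5 -0.0001 0.0002 0.0003 0.07;0.5 -0.0001 0.0002 0.00045 0.105;0.5 -0.0001 0.0002 0.0006 0.14;0.5 -0.0001 0.0002 0.0006 0.14"

```text
clock: 12.9
tcp_pos: [0.5108, -0.2242, 0.0595]
orientation: [2.951, -1.077, 0.001]
contact_force: [-3.5, 1.2, 6.7]
grip_width: 0.0508
gripper_force: 48.3
```

```bash
python3 o.py
```

```text
12.9 [ 0.51079 -0.22418  0.05946] F [-3.5   1.18  6.74] M [ 0.396  0.969 -0.031] 48.3 0.0508 j7 -1.813 yaw -40.12 tilt [ 0.0002 -0.0005]
to neck in tool [ 0.0006 -0.0007] captip rel rim -11.14
```

Emit:
play_rows --targets "0.5 0 0 0.00015 0.035;0.5 0 0 0.0003 0.07;0.5 0 0 0.00045 0.105;0.5 0 0 0.0006 0.14;0.5 0 0 0.0006 0.14"

```text
clock: 13.32
tcp_pos: [0.5109, -0.224, 0.0589]
orientation: [2.868, -1.281, 0.001]
contact_force: [-4.6, 2.3, 7.9]
grip_width: 0.0505
gripper_force: 48.3
```

```bash
python3 o.py
```

```text
13.3167 [ 0.51088 -0.22405  0.05892] F [-4.61  2.3   7.86] M [ 0.462  0.933 -0.011] 48.3 0.0505 j7 -1.924 yaw -48.13 tilt [ 0.0004 -0.0004]
to neck in tool [ 0.0005 -0.0006] captip rel rim -11.68
```

Emit:
play_rows --targets "0.5 0 0 0.00012 0.035;0.5 0 0 0.00024 0.07;0.5 0 0 0.00036 0.105;0.5 0 0 0.0005 0.14;0.5 0 0 0.0005 0.14"

```text
clock: 13.73
tcp_pos: [0.511, -0.2239, 0.0584]
orientation: [2.772, -1.478, 0.001]
contact_force: [-3.6, 2.2, 8.0]
grip_width: 0.0507
gripper_force: 48.3
```

```bash
python3 o.py
```

```text
13.7333 [ 0.511   -0.22395  0.0584 ] F [-3.63  2.19  7.98] M [0.494 0.797 0.02 ] 48.3 0.0507 j7 -2.035 yaw -56.15 tilt [ 0.0005 -0.0003]
to neck in tool [ 0.0004 -0.0005] captip rel rim -12.2
```

Emit:
play_rows --targets "0.5 0 0 0.00015 0.035;0.5 0 0 0.0003 0.07;0.5 0 0 0.00045 0.105;0.5 0 0 0.0006 0.14;0.5 0 0 0.0006 0.14"

```text
clock: 14.15
tcp_pos: [0.5111, -0.2239, 0.0578]
orientation: [-2.662, 1.669, -0.001]
contact_force: [-3.9, 3.5, 7.6]
grip_width: 0.0509
gripper_force: 48.3
```

```bash
python3 o.py
```

```text
14.15 [ 0.51107 -0.22385  0.0578 ] F [-3.88  3.46  7.6 ] M [0.544 0.815 0.026] 48.3 0.0509 j7 -2.146 yaw -64.16 tilt [ 0.0006 -0.0002]
to neck in tool [ 0.0004 -0.0005] captip rel rim -12.8
```

Emit:
play_rows --targets "0.5 0 0 0.00012 0.035;0.5 0 0 0.00024 0.07;0.5 0 0 0.0004 0.105;0.5 0 0 0.0004 0.105"

```text
clock: 14.48
tcp_pos: [0.5113, -0.2238, 0.0575]
orientation: [-2.57, 1.806, -0.001]
contact_force: [-2.8, 2.5, 8.2]
grip_width: 0.0506
gripper_force: 48.3
```

```bash
python3 o.py
```

```text
14.4833 [ 0.51126 -0.22382  0.05747] F [-2.75  2.53  8.16] M [0.66  0.697 0.042] 48.3 0.0506 j7 -2.228 yaw -70.17 tilt [ 0.0009 -0.0003]
to neck in tool [ 0.0003 -0.0003] captip rel rim -13.13
```

Emit:
play_rows --targets "0.5 0 0 0.00012 0.025;0.5 0 0 0.0002 0.05;0.5 0 0 0.0002 0.05"

```text
clock: 14.73
tcp_pos: [0.5112, -0.2238, 0.0573]
orientation: [-2.525, 1.869, -0.001]
contact_force: [-3.5, 2.2, 8.4]
grip_width: 0.0504
gripper_force: 48.3
```

```bash
python3 o.py
```

```text
14.7333 [ 0.51122 -0.22381  0.05725] F [-3.52  2.22  8.42] M [ 0.617  0.73  -0.001] 48.3 0.0504 j7 -2.267 yaw -73.0 tilt [ 0.0009 -0.0002]
to neck in tool [ 0.0003 -0.0004] captip rel rim -13.35
```

Emit:
play_rows --targets "0.5 0 0 0.0001 0.025;0.5 0 0 0.0002 0.05;0.5 0 0 0.0002 0.05"

```text
clock: 14.98
tcp_pos: [0.5113, -0.2238, 0.0571]
orientation: [-2.477, 1.931, -0.001]
contact_force: [-3.2, 3.2, 8.8]
grip_width: 0.0503
gripper_force: 48.3
```

```bash
python3 o.py
```

```text
14.9833 [ 0.51128 -0.2238   0.05705] F [-3.18  3.23  8.82] M [0.637 0.63  0.008] 48.3 0.0503 j7 -2.306 yaw -75.87 tilt [ 0.001  -0.0002]
to neck in tool [ 0.0003 -0.0003] captip rel rim -13.55
```

Emit:
play_rows --targets "0.5 0 0 0.0001 0.02;0.5 0 0 0.0002 0.04;0.5 0 0 0.0002 0.04"

```text
clock: 15.23
tcp_pos: [0.5113, -0.2238, 0.0568]
orientation: [-2.439, 1.98, -0.001]
contact_force: [-2.9, 2.8, 8.5]
grip_width: 0.0505
gripper_force: 48.3
```

```bash
python3 o.py
```

```text
15.2333 [ 0.51128 -0.22375  0.05685] F [-2.92  2.8   8.49] M [0.595 0.667 0.029] 48.3 0.0505 j7 -2.338 yaw -78.14 tilt [ 0.0009 -0.0001]
to neck in tool [ 0.0003 -0.0003] captip rel rim -13.75
```

Emit:
play_rows --targets "0.5 0 0 0.0001 0.02;0.5 0 0 0.0002 0.04;0.5 0 0 0.0002 0.04"

```text
clock: 15.48
tcp_pos: [0.5114, -0.2237, 0.0568]
orientation: [-2.398, 2.028, -0.001]
contact_force: [-2.8, 2.9, 9.3]
grip_width: 0.0508
gripper_force: 48.4
```

```bash
python3 o.py
```

```text
15.4833 [ 0.51136 -0.2237   0.05676] F [-2.77  2.95  9.29] M [0.723 0.633 0.033] 48.4 0.0508 j7 -2.369 yaw -80.43 tilt [ 0.0011 -0.0001]
to neck in tool [ 0.0003 -0.0002] captip rel rim -13.84
```

Emit:
play_rows --targets "0.5 0 0 0.0001 0.02;0.5 0 0 0.0001 0.035;0.5 0 0 0.0001 0.035"

```text
clock: 15.73
tcp_pos: [0.5115, -0.2237, 0.0567]
orientation: [-2.363, 2.069, -0.002]
contact_force: [-3.7, 3.9, 8.8]
grip_width: 0.0505
gripper_force: 48.4
```

```bash
python3 o.py
```

```text
15.7333 [ 0.51147 -0.22371  0.05674] F [-3.72  3.91  8.8 ] M [ 0.674  0.708 -0.018] 48.4 0.0505 j7 -2.396 yaw -82.42 tilt [ 0.0013 -0.0001]
to neck in tool [ 0.0003 -0.0001] captip rel rim -13.86
```

Emit:
play_rows --targets "0.5 0 0 0 0.02;0.5 0 0 0 0.035;0.5 0 0 0 0.035"

```text
clock: 15.98
tcp_pos: [0.5116, -0.2237, 0.0568]
orientation: [-2.326, 2.11, -0.002]
contact_force: [-2.7, 3.7, 9.9]
grip_width: 0.0506
gripper_force: 48.4
```

```bash
python3 o.py
```

```text
15.9833 [ 0.51159 -0.22371  0.05676] F [-2.66  3.73  9.87] M [0.743 0.593 0.045] 48.4 0.0506 j7 -2.423 yaw -84.42 tilt [ 0.0015 -0.0001]
to neck in tool [0.0003 0.    ] captip rel rim -13.84
```

Emit:
play_rows --targets "0.5 0 0 0 0.02;0.5 0 0 0 0.035;0.5 0 0 0 0.035"

```text
clock: 16.23
tcp_pos: [0.5116, -0.2236, 0.0568]
orientation: [-2.29, 2.15, -0.002]
contact_force: [-2.4, 3.8, 9.9]
grip_width: 0.0502
gripper_force: 48.4
```

```bash
python3 o.py
```

```text
16.2333 [ 0.51159 -0.22362  0.05676] F [-2.36  3.83  9.86] M [0.759 0.711 0.151] 48.4 0.0502 j7 -2.451 yaw -86.4 tilt [ 0.0013 -0.0001]
to neck in tool [ 0.0004 -0.    ] captip rel rim -13.84
```

Emit:
play_rows --targets "0.5 0 0 0 0.01;0.5 0 0 0 0.01"

```text
clock: 16.4
tcp_pos: [0.5116, -0.2236, 0.0568]
orientation: [-2.279, 2.161, -0.001]
contact_force: [-3.0, 3.2, 9.0]
grip_width: 0.0504
gripper_force: 48.4
```

```bash
python3 o.py
```

```text
16.4 [ 0.51157 -0.22356  0.05676] F [-3.    3.25  8.99] M [0.727 0.735 0.22 ] 48.4 0.0504 j7 -2.458 yaw -86.94 tilt [0.0013 0.    ]
to neck in tool [ 0.0004 -0.    ] captip rel rim -13.84
```

The moment climbs at the stop, so the cap is home. Next I relax and release it.

Emit:
play_rows --targets "0.5 0 0 -0.0004 -0.012;0.5 0 0 -0.0004 -0.012;-1 0 0 -0.0004 -0.012;-1 0 0 -0.0004 -0.012;-1 0 0 -0.0004 -0.012;-1 0 0 -0.0004 -0.012;-1 0 0 -0.0004 -0.012;-1 0 0 -0.0004 -0.012"

```text
clock: 17.07
tcp_pos: [0.5108, -0.2239, 0.0564]
orientation: [2.292, -2.149, 0.0]
contact_force: [0.1, -0.1, -0.6]
grip_width: 0.0852
gripper_force: 0.0
```

Emit:
play_rows --targets "-1 0 0 -0.02 0;-1 0 0 -0.05 0;-1 0 0 -0.09 0;-1 0 0 -0.13 0;-1 0 0 -0.16 0;-1 0 0 -0.17 0;-1 0 0 -0.17 0"

```text
clock: 17.65
tcp_pos: [0.5124, -0.2245, 0.2294]
orientation: [-2.289, 2.146, -0.008]
contact_force: [0.5, -1.3, -0.5]
grip_width: 0.0851
gripper_force: 0.0
```

Emit:
play_rows --targets "-1 0.04 0 0 0;-1 0.08 0 0 0;-1 0.12 0 0 0;-1 0.15 0 0 0;-1 0.15 0 0 0"

```text
clock: 18.07
tcp_pos: [0.5174, -0.3805, 0.2245]
orientation: [2.28, -2.154, 0.0]
contact_force: [-1.3, 0.1, 0.4]
grip_width: 0.0856
gripper_force: 0.0
```

```bash
python3 o.py; python3 - <<'E'
from h import *
f=[cv2.cvtColor(r.grab_frame(n),cv2.COLOR_RGB2BGR) for n in('scene','top')]
cv2.imwrite('pics/end.png',np.hstack([cv2.resize(f[0][140:290,240:390],(400,400)),cv2.resize(f[1][180:280,220:320],(400,400))]))
E
```

```text
18.0667 [ 0.51739 -0.38049  0.2245 ] F [-1.27  0.15  0.4 ] M [-0.015 -0.045 -0.002] 0.0 0.0856 j7 -2.305 yaw -86.75 tilt [-0.0033 -0.0038]
to neck in tool [-0.1574 -0.004 ] captip rel rim 153.9
```

View pics/end.png

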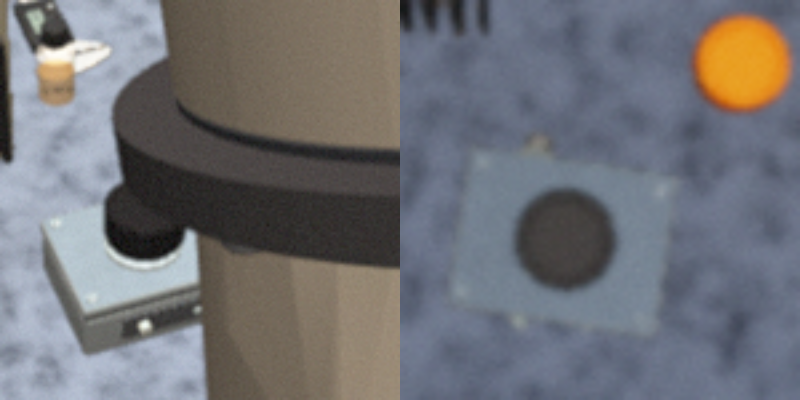

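The cap sits level and centred on the neck: it is at about (566,238) in the top half of the picture, with the flange ring just below it in the scene half. The gripper is clear.

```bash
python3 -c "
from bench import r
print(r.hand_in())"
```

```text
the job is handed in; nothing more can be done
None
```

The cap dropped into the thread, was screwed clockwise to its end stop and released, and the job is handed in at about 18 s; the turning moment read 0.22 N m at most, and no verdict came back.

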